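# Load the bowl finisher and set its dial to the red mark

### The arm

A 6-joint arm with a two-finger parallel gripper is mounted at the origin on the work surface. World frame = base frame: x ahead of the robot, y to its left, z up, the work surface at z = 0. Lengths are in m, angles in rad, forces in N, time in s.
With the tool pointing down it reaches from about 0.25 to 0.85 m from the base axis. Payload 12.5 kg.
Tool frame: the origin (TCP) lies at the very end of the fingers, on their centre line; the grasp point (between the pads) lies 19 mm behind it (tcp_to_grasp is the distance from the TCP to the grasp point, in m); z points along the fingers, y is the line along which they close (so a half turn about z gives the same grasp; the last joint's range is limited). The gripper opens to 93 mm and grips with 3 to 60 N. Pads are 15 mm wide; open, the fingers measure 128 mm over their backs; the gripper's body (75 mm by 188 mm) begins 65 mm behind the grasp point.
Start: joints at [1.199, 0.351, 1.652, -0, 1.139, -0.085], TCP at [0.156, 0.528, 0.219] pointing down, gripper open.
Joint ranges: [-2.75, 2.75], [-0.79, 2.1], [0.01, 2.65], [-1.57, 4.71], [0.07, 3.14], [-2.87, 2.87]. Speed limits (rad/s): [2.22, 2.22, 2.79, 3.14, 3.14, 3.14].

### API

Orientations are given as [roll, pitch, yaw] about the fixed x, y, z axes, in that order (R = Rz(yaw) Ry(pitch) Rx(roll)).
In Python, from bench import * gives the robot as it stands.
- The arm moves only by the tool send_rows, never from a script. Its argument "steps" is one flat list of numbers, 7 for each row, row after row: the shift along the tool's x, y, z each as a share of 0.3 m, from -1 to 1, then the turn, a rotation vector about the tool's x, y, z each as a share of pi/4 rad, from -1 to 1, then the opening, from -1 (shut) to 1 (fully open). In form: [tx, ty, tz, ax, ay, az, gripper, tx, ty, tz, ax, ay, az, gripper, ...]. A call has 1 to 10 rows; each row is the pose to reach, as a shift and turn from the pose commanded when the call began, along the tool's axes at that moment; what a row does not reach only later rows make up. A row lasts 1/10 s, in which the tool goes at most 50 mm and 8.59 degrees, less where a joint would pass 70% of its speed; a pose out of reach is approached as far as the arm can. A call with a number of a shift or a turn outside -1 to 1 is refused whole. A call with a gripper value outside its range is refused whole. The fingers move at their own pace and stop on an object; "newtons" is the grip in N (left out, the last holds). Time passes only in rows, so rows that repeat a pose let the fingers close. It gives the time, the measured TCP pose, the force, the opening and the grip force at its end, in the units of the state.
- get_obs(): the state, without advancing time (a new reading comes with each control period).
- get_image(name): name is "scene" or "top" or "wrist"; returns the picture (400x640x3 uint8, blue, green, red); there is no depth.
- calibration(name): a dict with "camera_matrix" (3x3 intrinsics, pixels), "rvec" (rotation vector, rad) and "tvec" (3), from world to camera coordinates, as OpenCV has them; the wrist camera has in their place "tool_from_camera" (4x4, takes a point from camera to tool coordinates, whose origin is the TCP and whose axes are the flange's). Camera axes: x right, y down, z forward; pixel columns grow to the right and rows downward; lengths in m; the calibration is good to about 2 mm. A picture is of the moment at which its call begins: read the wrist's pose just before it. calibration takes no time and is no camera call.
- finish_job(): hands the job in; it is judged then, once.
The state is a dict: "clock": time; "joints": joint angles; "joint_vel": joint speeds; "joint_efforts": joint torques, N m; "eef_pos": TCP position; "tool_rot": TCP orientation; "wrist_force": force on the tool from outside, world axes, zero at the start; "torque": the same for the moment, N m; "gripper_width": finger opening in m; "gripper_force": force on a finger pad.
Only numpy, scipy, OpenCV 4.12 (cv2) and the standard library are available. Lean on these libraries where they do the work, as an engineer would, in place of code of your own. Each camera call takes 0.05 s, during which the arm holds its last target. There are 200 camera calls.

### The job

Tip the blue loading tray up on its hinge (it has a steel bar handle) so that all three blanks slide into the orange bowl, then swing the empty tray back down to its level rest. After that turn the console's black dial clockwise until its white pointer points at the red mark (at rest within the mark's width), and do not disturb the tools, bottle, jar and can standing around.

Things in the scene. Friction and masses are not known exactly. Their poses are not given: they have to be found in the camera images.
- machine: bowl finisher: aluminium-profile base 420 x 280 x 32 mm with a brass-coloured top, an open orange bowl and, on its robot side, a blue tipping tray. Fixed to the table, on the robot's left or right. Origin on the table under the middle of the tray hinge; its +x points from the tray to the bowl, z up.
- bowl_rim (a point): centre of the bowl's mouth, 115 mm above the table, 125 mm along the machine's +x from the hinge. The bowl is 280 mm across outside, 270 mm inside, its floor 77 mm below this point, with a low hub 20 mm high in the middle.
- tray (a joint): tilt of the blue loading tray (rad): 0 level and at rest, grows as the bar end is lifted and the open lip dips into the bowl, at most 1.3. The empty tray stays where it is left. Tray: 175 x 150 mm, three walls 33 mm above its floor, open towards the bowl; the lip reaches 40 mm past the hinge.
- tray_hinge (a point): middle of the tray's hinge axis (machine's y direction), 140 mm above the table; axes as the machine's. Hinge pillars stand 94 mm either side of it, 17 mm higher.
- tray_bar (a point): middle of the steel bar handle at the tray's outer end: round, 14 mm thick, 110 mm long along the machine's y, on two arms at its ends, free between them. With the tray level it is 175 mm from the hinge on the machine's -x side, 45 mm above hinge height (40 mm past the end wall, 10 mm above its top). Moves with the tray.
- dial (a joint): angle of the black dial knob (rad), grows clockwise seen from above the panel; free from 0 to 5.2, stays where left. At 0 its pointer lies 150 degrees anticlockwise from straight up the panel.
- mark (a joint): angle of the red index mark on the dial's scale, counted exactly as the dial's: the pointer is at the mark's middle when both values are equal. The mark cannot be pushed by hand.
- console: white and grey control console 200 x 210 mm, fixed, on the side where the machine is not. Origin on the table under the dial's centre, z up, +x level and away from the operator. The panel rises 18 degrees towards +x and faces -x and up: its normal is (-0.309, 0, 0.951) in this frame, its surface 95 mm above the origin. Flat but for two lamps at the upper corners.
- dial_grip (a point): point on the dial's axis, 30 mm out from the panel along its normal, to grip the knob at; axes as the console's. Knob: skirt disc 76 mm across up to 12 mm above the panel, on it a straight grip bar 70 mm long (along the pointer), 18 mm wide, from 12 to 48 mm above the panel, with a white stripe from its middle to the pointer end.
- dial_pointer (a point): tip of the dial's white pointer, 51 mm from the axis, 4 mm off the panel.
- mark_tip (a point): inner end of the red mark's centre line, at the same radius and height as the pointer tip. The red mark is a flat tab 13 mm wide, from 51 to 69 mm from the axis.
- blank0: aluminium disc blank, 60 mm across, 20 mm thick, about 0.13 kg, lying in the tray. Origin in the middle of its underside.
- blank1: copper-coloured block blank, 60 x 40 x 20 mm, about 0.13 kg, lying in the tray. Origin in the middle of its underside.
- blank2: aluminium disc blank, 60 mm across, 20 mm thick, about 0.13 kg, lying in the tray. Origin in the middle of its underside.
- wrench: steel wrench 160 mm long, lying between machine and console. Bystander. Origin under its middle, on the table.
- jar: amber jar 60 mm across, 75 mm high. Bystander. Origin under its middle, on the table.
- brush: brush 150 mm long, lying. Bystander. Origin under its middle, on the table.
- bottle: blue bottle 64 mm across, 170 mm high. Bystander. Origin under its middle, on the table.
- can: green can 72 mm across, 110 mm high. Bystander. Origin under its middle, on the table.
Mind the look-alikes: they are no part of the job. Leave any purple or yellow look-alike of the blank0 alone. Of the things that look like the blank1, the smallest one is meant.

How it is judged:
On the way, in this order (a step that is already met when the one before it is completed fails the run):
1. the tray is tipped and all three blanks are in the bowl (value of joint tray above 0.5 rad and horizontal distance between each of blank0, blank1, blank2 and bowl_rim below 0.133 m and height (world z) of each of blank0, blank1, blank2 below 0.115 m), for 0.2 s.
2. the empty tray is back at its level rest (value of joint tray below 0.08 rad), for 0.2 s.
3. the dial's pointer is at the red mark (distance between dial_pointer and mark_tip below 0.006 m), for 0.2 s.
At the end, for the whole second after the job is handed in: all three blanks lie at rest in the bowl (origins within 133 mm of its axis and below the rim), the tray is level (under 0.08 rad), and the dial rests with its pointer tip within 6 mm of the red mark's inner end (horizontal distance between each of blank0, blank1, blank2 and bowl_rim below 0.133 m and height (world z) of each of blank0, blank1, blank2 below 0.115 m and value of joint tray below 0.08 rad and distance between dial_pointer and mark_tip below 0.006 m and velocity of joint dial between -0.05 and 0.05 rad/s and linear speed of each of blank0, blank1, blank2 below 0.05 m/s); the robot touches nothing.
It fails at once if the wrench, brush, jar, bottle or can is moved more than 30 mm (distance of any of wrench, jar, brush, bottle, can from where it was at the start of the episode above 0.03 m).
It also fails if it takes over 69 s, if anything falls off the work surface, if the arm or the gripper's body presses on something with over 40 N, if the wrist force passes 120 N, or if a joint passes its speed limit or range.

## Working session

There is one attempt and no reset: what is moved stays moved. The work goes in short steps, Python scripts to look and compute and a tool call to move; the robot and the scene stay as the last step left them, time stands still between calls to the robot, and variables do not carry over. Pictures are saved under pics/ and viewed, at most 12 in all, crops included, and the job is handed in when it is done.

Besides the shell and the picture viewer there is one more tool, called as name(argument=value, ...), one argument or row to a line, values as JSON. send_rows: Moves the arm, as the interface text tells. Its arguments: {"type":"object","properties":{"steps":{"type":"array","items":{"type":"number"}},"newtons":{"type":"number"}},"required":["steps"]}

```bash
mkdir -p pics; ls; python3 - <<'E'
from bench import *
import cv2,numpy as np
print(get_obs())
for n in("scene","top"):
    cv2.imwrite(f"pics/{n}0.png",get_image(n)); c=calibration(n); print(n,c)
print(calibration("wrist"))
E
```

```text
pics
{'clock': 0.0, 'joints': array([ 1.19942170e+00,  3.51241485e-01,  1.65242207e+00, -7.23952730e-06,
        1.13907947e+00, -8.46247958e-02]), 'joint_vel': array([ 0.00041302, -0.00016864,  0.00121025,  0.00014534, -0.00135313,
        0.00158935]), 'joint_efforts': array([-9.21407227e-04, -4.97300792e+01, -2.85278678e+01,  6.99073775e-02,
        2.53433321e-02, -1.29384812e-04]), 'eef_pos': array([0.15542675, 0.52722824, 0.21809932]), 'tool_rot': array([-3.14044585e+00, -9.06853385e-05,  2.85484580e+00]), 'wrist_force': array([-0.21586684, -0.19312545,  0.39376044]), 'torque': array([ 0.00448628, -0.03186388, -0.00960579]), 'gripper_force': 0.0, 'gripper_width': 0.09295260220851491}
scene {'camera_matrix': array([[512.20146147,   0.        , 326.0899837 ],
       [  0.        , 512.20146147, 192.5806621 ],
       [  0.        ,   0.        ,   1.        ]]), 'rvec': array([ 0.88751621,  2.33956806, -1.30189187]), 'tvec': array([ 0.42739512, -0.08171507,  2.02805091])}
top {'camera_matrix': array([[479.88164001,   0.        , 321.24755769],
       [  0.        , 479.88164001, 199.0751236 ],
       [  0.        ,   0.        ,   1.        ]]), 'rvec': array([ 2.11384159, -2.13023753,  0.19250919]), 'tvec': array([-0.00817676,  0.56297308,  1.50476669])}
{'camera_matrix': array([[340.73424131,   0.        , 318.27766463],
       [  0.        , 340.73424131, 205.78731064],
       [  0.        ,   0.        ,   1.        ]]), 'tool_from_camera': array([[ 7.65476468e-04, -9.55440366e-01, -2.95183199e-01,
         8.33403208e-02],
       [ 9.99999699e-01,  6.93607137e-04,  3.48176934e-04,
        -1.15308439e-04],
       [-1.27921124e-04, -2.95183376e-01,  9.55440609e-01,
        -1.66949048e-01],
       [ 0.00000000e+00,  0.00000000e+00,  0.00000000e+00,
         1.00000000e+00]])}
```

View pics/scene0.png

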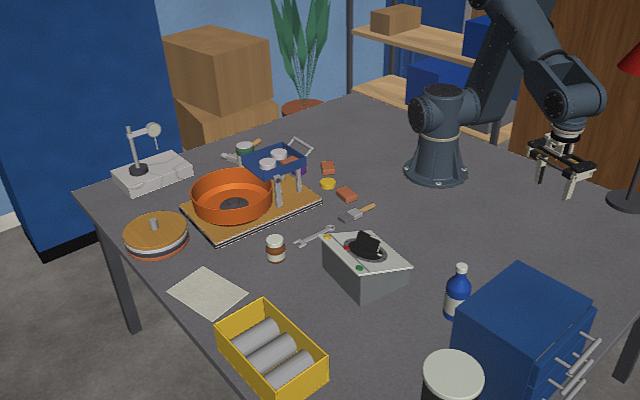

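View pics/top0.png

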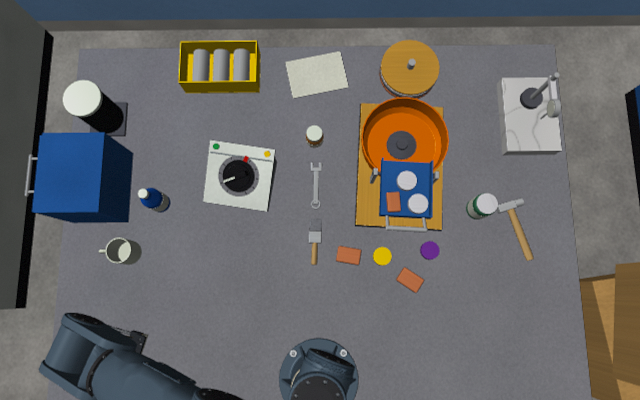

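```bash
cat > h.py <<'E'
import cv2,numpy as np
from bench import *
from scipy.spatial.transform import Rotation as R
def cam(n,obs=None):
    c=calibration(n);K=c["camera_matrix"]
    if n=="wrist":
        T=np.eye(4);T[:3,:3]=R.from_euler("xyz",obs["tool_rot"]).as_matrix();T[:3,3]=obs["eef_pos"]
        W=T@c["tool_from_camera"];return K,W[:3,:3],W[:3,3]
    Rm=cv2.Rodrigues(c["rvec"])[0];return K,Rm.T,-Rm.T@c["tvec"]
def ray(C,px):
    K,Rm,t=C;d=Rm@np.linalg.inv(K)@np.array([*px,1.]);return t,d
def onz(C,px,z):
    t,d=ray(C,px);return t+d*(z-t[2])/d[2]
def proj(C,P):
    K,Rm,t=C;p=K@(Rm.T@(np.asarray(P)-t));return p[:2]/p[2]
def plane(C,px,p0,n):
    t,d=ray(C,px);return t+d*(np.dot(np.asarray(p0)-t,n)/np.dot(d,n))
E
python3 - <<'E'
from h import *
im=cv2.imread("pics/top0.png")
a=cv2.resize(im[90:240,350:450],None,fx=4,fy=4,interpolation=cv2.INTER_CUBIC)
b=cv2.resize(im[135:215,198:280],None,fx=4.8,fy=4.8,interpolation=cv2.INTER_CUBIC)
o=np.zeros((600,800,3),np.uint8);o[:,:400]=a;o[:b.shape[0],402:402+b.shape[1]]=b
cv2.imwrite("pics/crop.png",o)
C=cam("top");h=cv2.cvtColor(im,cv2.COLOR_BGR2HSV)
m=cv2.inRange(h,(5,200,60),(14,255,255)); m[:, :355]=0;m[:,455:]=0;m[200:]=0;m[:90]=0
ys,xs=np.nonzero(m);pts=np.array([onz(C,p,.115)[:2] for p in zip(xs,ys)])
hull=cv2.convexHull(pts.astype(np.float32))[:,0]
print("bowl bbox",hull.min(0),hull.max(0),cv2.minEnclosingCircle(hull))
E
```

```text
bowl bbox [ 0.6394579  -0.41752347] [ 0.8854769  -0.14338478] ((0.7467188835144043, -0.2762010991573334), 0.14233781397342682)
```

View pics/crop.png

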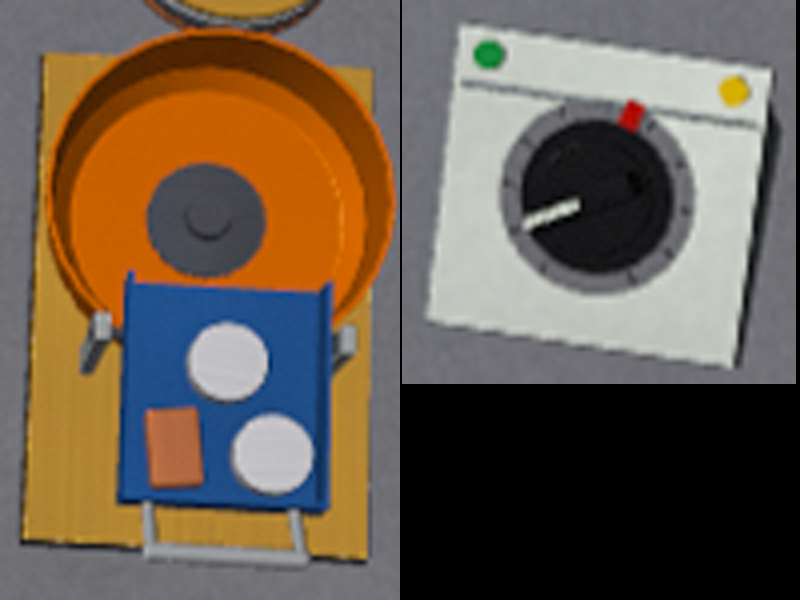

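```bash
cat > m.py <<'E'
from h import *
C=cam("top")
L=lambda x,y:(350+(x-1.5)/4,90+(y-1.5)/4)
Q=lambda x,y:(198+(x-402-1.9)/4.8,135+(y-1.9)/4.8)
b=[onz(C,L(*p),.185) for p in((148,552),(303,558))];p=[onz(C,L(*q),.157) for q in((104,322),(347,340))]
g=[onz(C,L(*q),.032) for q in((42,53),(372,68),(22,543),(368,560))]
print("bar",b,"len",np.linalg.norm(b[0]-b[1]),np.mean(b,0));print("pillars",p,np.linalg.norm(p[0]-p[1]),np.mean(p,0))
print("base",g,np.mean(g,0))
for a,c in((b[0],b[1]),(p[0],p[1]),(g[0],g[1]),(g[2],g[3])): d=a-c;print("yaw from y",np.degrees(np.arctan2(-d[0],d[1])))
for a,c in((g[0],g[2]),(g[1],g[3])): d=a-c;print("yaw from x",np.degrees(np.arctan2(d[1],d[0])))
# console
o=onz(C,Q(598,200),.095+.012)
for _ in range(5):
    Pn=lambda q,h=0.:plane(C,Q(*q),o+h*n,n)
    yaw=globals().get("yaw",-.1)
    n=np.array([-.309*np.cos(yaw),-.309*np.sin(yaw),.951])
    if _==0: o=np.array([o[0],o[1],.095])
    k=[Pn(q) for q in((462,27),(770,68),(738,367),(428,322))]
    d=(k[0]-k[1])+(k[3]-k[2]);yaw=np.arctan2(-d[0],d[1])
    cen=Pn((598,196)); o=o*0+[cen[0],cen[1],.095]
print("console yaw",np.degrees(yaw),"o",o,"sides",[np.linalg.norm(k[i]-k[(i+1)%4]) for i in range(4)],np.mean(k,0))
ex=np.array([.951*np.cos(yaw),.951*np.sin(yaw),.309]);ey=np.array([-np.sin(yaw),np.cos(yaw),0])
def ang(P):
    v=P-o;return np.degrees(np.arctan2(v@ey,v@ex)),np.hypot(v@ex,v@ey)
for nm,q,h in(("ptr tip",(525,226),.004),("ring l",(502,196),0),("ring r",(694,196),0),("ring t",(598,100),0),("ring b",(598,294),0),("mark in",(628,127),.004),("mark out",(637,103),.004)):print(nm,ang(Pn(q,h)))
for q in ((580,203),(525,226)):print("stripe@48",ang(Pn(q,.048)))
E
python3 m.py
```

```text
bar [array([ 0.45134467, -0.20390283,  0.185     ]), array([ 0.44603409, -0.31704748,  0.185     ])] len 0.11326920328740979 [ 0.44868938 -0.26047516  0.185     ]
pillars [array([ 0.63188415, -0.17974638,  0.157     ]), array([ 0.61618606, -0.36440323,  0.157     ])] 0.18532291133902423 [ 0.62403511 -0.27207481  0.157     ]
base [array([ 0.89986621, -0.14762445,  0.032     ]), array([ 0.8837291, -0.4282223,  0.032    ]), array([ 0.47875508, -0.12202555,  0.032     ]), array([ 0.46264341, -0.40230652,  0.032     ])] [ 0.68124845 -0.27504471  0.032     ]
yaw from y -2.687274585331621
yaw from y -4.859158121839645
yaw from y -3.291439749865325
yaw from y -3.289969844705787
yaw from x -3.4786692097405134
yaw from x -3.5218358653134523
console yaw -8.578352694810803 o [0.63370084 0.25064545 0.095     ] sides [np.float64(0.20581760386394407), np.float64(0.20021022664641497), np.float64(0.2109944166990407), np.float64(0.19859699375513606)] [0.63291625 0.2499808  0.09478016]
ptr tip (np.float64(119.91832251701379), np.float64(0.052407457334628996))
ring l (np.float64(97.8905106106841), np.float64(0.06449121063032007))
ring r (np.float64(-82.10947795382532), np.float64(0.06422564764341843))
ring t (np.float64(6.424824177751221), np.float64(0.0635271448635261))
ring b (np.float64(-173.57518445649646), np.float64(0.06554628826524275))
mark in (np.float64(-17.765681820040648), np.float64(0.05088565456953548))
mark out (np.float64(-16.842547652296336), np.float64(0.06784811693717449))
stripe@48 (np.float64(136.28374771560547), np.float64(0.0013462884738064868))
stripe@48 (np.float64(120.73410187279354), np.float64(0.040453810786394095))
```

```bash
cat > go.py <<'E'
# plan(from_pose, targets, grip): rows in tool axes/shares; pose=(xyz, Rotation)
from h import *
def plan(p0,R0,T,grip):
    out=[]
    for p,Rt in T:
        s=R0.inv().apply(np.asarray(p)-p0)/.3; a=(R0.inv()*Rt).as_rotvec()/(np.pi/4)
        out.append([*np.round(s,3)+0.,*np.round(a,3)+0.,grip])
    for r in out: print(r, "!!" if max(map(abs,r[:6]))>1 else "")
def down(yawdeg): return R.from_euler("xyz",[np.pi,0,np.radians(yawdeg)])
yawm=np.radians(-3.4);ex=np.array([np.cos(yawm),np.sin(yawm),0]);hinge=np.array([.624,-.2718,.140])
def bar(phi):
    a=np.arctan2(.045,.175)+phi
    return hinge+.1807*(-np.cos(a)*ex+np.array([0,0,np.sin(a)]))
GD=np.array([0,0,-.017])
E
python3 - <<'E'
from go import *
p=np.array([.156,.528,.219]);r=R.from_euler("xyz",[np.pi,0,2.855])
print(bar(0))
A=(np.array([.30,.28,.28]),down(125));B=(np.array([.40,.02,.28]),down(86.6));Cc=(bar(0)+[0,0,.06],down(86.6));D=(bar(0)+GD,down(86.6))
for q in(A,B,Cc,D): plan(p,r,[q],-.2);p,r=q
E
```

```text
[ 0.44930137 -0.26142099  0.18500172]
[np.float64(-0.694), np.float64(-0.657), np.float64(-0.203), np.float64(0.0), np.float64(0.0), np.float64(0.857), -0.2] 
[np.float64(-0.901), np.float64(-0.224), np.float64(0.0), np.float64(0.0), np.float64(0.0), np.float64(0.853), -0.2] 
[np.float64(-0.927), np.float64(0.22), np.float64(0.117), np.float64(0.0), np.float64(0.0), np.float64(0.0), -0.2] 
[np.float64(0.0), np.float64(0.0), np.float64(0.257), np.float64(0.0), np.float64(0.0), np.float64(0.0), -0.2]
```

send_rows(
  steps=[-0.694, -0.657, -0.203, 0, 0, 0.857, -0.2, -0.694, -0.657, -0.203, 0, 0, 0.857, -0.2, -0.694, -0.657, -0.203, 0, 0, 0.857, -0.2, -0.694, -0.657, -0.203, 0, 0, 0.857, -0.2, -0.694, -0.657, -0.203, 0, 0, 0.857, -0.2, -0.694, -0.657, -0.203, 0, 0, 0.857, -0.2, -0.694, -0.657, -0.203, 0, 0, 0.857, -0.2],
)

```text
clock: 0.8
eef_pos: [0.3014, 0.2767, 0.2805]
tool_rot: [3.14, 0.001, 2.177]
wrist_force: [1.2, 0.2, 0.1]
gripper_width: 0.0415
gripper_force: 0.0
```

send_rows(
  steps=[-0.901, -0.224, 0, 0, 0, 0.853, -0.2, -0.901, -0.224, 0, 0, 0, 0.853, -0.2, -0.901, -0.224, 0, 0, 0, 0.853, -0.2, -0.901, -0.224, 0, 0, 0, 0.853, -0.2, -0.901, -0.224, 0, 0, 0, 0.853, -0.2, -0.901, -0.224, 0, 0, 0, 0.853, -0.2, -0.901, -0.224, 0, 0, 0, 0.853, -0.2],
)

```text
clock: 1.5
eef_pos: [0.4003, 0.0177, 0.2791]
tool_rot: [-3.141, 0.0, 1.508]
wrist_force: [-0.3, 0.3, 0.1]
gripper_width: 0.0371
gripper_force: 0.0
```

send_rows(
  steps=[-0.927, 0.22, 0.117, 0, 0, 0, -0.2, -0.927, 0.22, 0.117, 0, 0, 0, -0.2, -0.927, 0.22, 0.117, 0, 0, 0, -0.2, -0.927, 0.22, 0.117, 0, 0, 0, -0.2, -0.927, 0.22, 0.117, 0, 0, 0, -0.2, -0.927, 0.22, 0.117, 0, 0, 0, -0.2, -0.927, 0.22, 0.117, 0, 0, 0, -0.2, -0.927, 0.22, 0.117, 0, 0, 0, -0.2],
)

```text
clock: 2.3
eef_pos: [0.4492, -0.2608, 0.2437]
tool_rot: [-3.14, -0.001, 1.512]
wrist_force: [-0.1, 0.2, 1.2]
gripper_width: 0.0374
gripper_force: 0.0
```

```bash
python3 - <<'E'
from go import *
o=get_obs();C=cam("wrist",o);im=get_image("wrist");print(o["eef_pos"])
ey=np.array([-ex[1],ex[0],0])
for s in(-.055,0,.055):
    q=proj(C,bar(0)+s*ey);print(q);cv2.circle(im,tuple(int(v) for v in q),3,(0,255,0),1)
cv2.imwrite("pics/w1.png",im)
E
```

```text
[ 0.44918137 -0.26084811  0.24373396]
[319.49320137 292.90416359]
[319.65408619 224.16373996]
[319.83815961 145.515645  ]
```

View pics/w1.png

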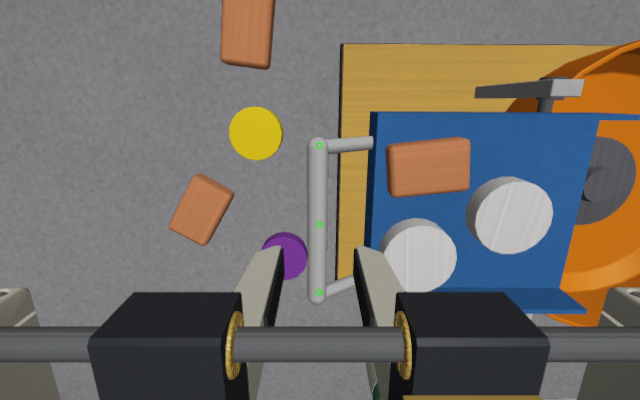

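send_rows(
  steps=[0, 0, 0.08, 0, 0, 0, -0.2, 0, 0, 0.16, 0, 0, 0, -0.2, 0, 0, 0.22, 0, 0, 0, -0.2, 0, 0, 0.257, 0, 0, 0, -0.2, 0, 0, 0.257, 0, 0, 0, -0.2, 0, 0, 0.257, 0, 0, 0, -1, 0, 0, 0.257, 0, 0, 0, -1, 0, 0, 0.257, 0, 0, 0, -1, 0, 0, 0.257, 0, 0, 0, -1, 0, 0, 0.257, 0, 0, 0, -1],
  newtons=15,
)

```text
clock: 3.35
eef_pos: [0.448, -0.2619, 0.1679]
tool_rot: [-3.14, -0.0, 1.512]
wrist_force: [-7.7, 1.0, 7.6]
gripper_width: 0.0135
gripper_force: 15.0
```

```bash
python3 - <<'E'
from go import *
ph=0;D=down(86.6)
for k in range(3):
    a=np.linspace(ph,ph+.4,10)[1:] if 0 else ph+np.arange(1,11)*.04
    print(k);plan(bar(ph)+GD,D,[(bar(x)+GD,D) for x in a[1::2]],-1);ph+=.4
E
```

```text
0
[np.float64(0.0), np.float64(0.014), np.float64(-0.046), np.float64(0.0), np.float64(0.0), np.float64(0.0), -1] 
[np.float64(0.0), np.float64(0.031), np.float64(-0.091), np.float64(0.0), np.float64(0.0), np.float64(0.0), -1] 
[np.float64(0.0), np.float64(0.052), np.float64(-0.134), np.float64(0.0), np.float64(0.0), np.float64(0.0), -1] 
[np.float64(0.0), np.float64(0.077), np.float64(-0.176), np.float64(0.0), np.float64(0.0), np.float64(0.0), -1] 
[np.float64(0.0), np.float64(0.104), np.float64(-0.215), np.float64(0.0), np.float64(0.0), np.float64(0.0), -1] 
1
[np.float64(0.0), np.float64(0.031), np.float64(-0.037), np.float64(0.0), np.float64(0.0), np.float64(0.0), -1] 
[np.float64(0.0), np.float64(0.064), np.float64(-0.072), np.float64(0.0), np.float64(0.0), np.float64(0.0), -1] 
[np.float64(0.0), np.float64(0.101), np.float64(-0.103), np.float64(0.0), np.float64(0.0), np.float64(0.0), -1] 
[np.float64(0.0), np.float64(0.139), np.float64(-0.132), np.float64(0.0), np.float64(0.0), np.float64(0.0), -1] 
[np.float64(0.0), np.float64(0.18), np.float64(-0.158), np.float64(0.0), np.float64(0.0), np.float64(0.0), -1] 
2
[np.float64(0.0), np.float64(0.043), np.float64(-0.022), np.float64(0.0), np.float64(0.0), np.float64(0.0), -1] 
[np.float64(0.0), np.float64(0.087), np.float64(-0.041), np.float64(0.0), np.float64(0.0), np.float64(0.0), -1] 
[np.float64(0.0), np.float64(0.133), np.float64(-0.056), np.float64(0.0), np.float64(0.0), np.float64(0.0), -1] 
[np.float64(0.0), np.float64(0.18), np.float64(-0.067), np.float64(0.0), np.float64(0.0), np.float64(0.0), -1] 
[np.float64(0.0), np.float64(0.227), np.float64(-0.075), np.float64(0.0), np.float64(0.0), np.float64(0.0), -1]
```

send_rows(
  steps=[0, 0.007, -0.023, 0, 0, 0, -1, 0, 0.014, -0.046, 0, 0, 0, -1, 0, 0.022, -0.069, 0, 0, 0, -1, 0, 0.031, -0.091, 0, 0, 0, -1, 0, 0.041, -0.113, 0, 0, 0, -1, 0, 0.052, -0.134, 0, 0, 0, -1, 0, 0.064, -0.155, 0, 0, 0, -1, 0, 0.077, -0.176, 0, 0, 0, -1, 0, 0.09, -0.196, 0, 0, 0, -1, 0, 0.104, -0.215, 0, 0, 0, -1],
)

```text
clock: 4.35
eef_pos: [0.4768, -0.2637, 0.2317]
tool_rot: [-3.133, -0.001, 1.512]
wrist_force: [-21.4, -0.8, 6.2]
gripper_width: 0.0134
gripper_force: 15.0
```

send_rows(
  steps=[0, 0.015, -0.019, 0, 0, 0, -1, 0, 0.031, -0.037, 0, 0, 0, -1, 0, 0.047, -0.055, 0, 0, 0, -1, 0, 0.064, -0.072, 0, 0, 0, -1, 0, 0.082, -0.088, 0, 0, 0, -1, 0, 0.101, -0.103, 0, 0, 0, -1, 0, 0.12, -0.118, 0, 0, 0, -1, 0, 0.139, -0.132, 0, 0, 0, -1, 0, 0.159, -0.145, 0, 0, 0, -1, 0, 0.18, -0.158, 0, 0, 0, -1],
)

```text
clock: 5.35
eef_pos: [0.5325, -0.2676, 0.2816]
tool_rot: [-3.139, 0.002, 1.511]
wrist_force: [-12.4, -0.4, 13.4]
gripper_width: 0.0136
gripper_force: 15.0
```

```bash
python3 - <<'E'
from go import *
o=get_obs();print(o["eef_pos"],bar(.8)+GD,o["wrist_force"])
im=get_image("top");s=get_image("scene")
q=np.zeros((600,800,3),np.uint8);q[:,:400]=cv2.resize(im[90:240,350:450],(400,600));q[:375,400:]=cv2.resize(s[120:270,170:330],(400,375))
cv2.imwrite("pics/t2.png",q)
E
```

```text
[ 0.53254909 -0.26759464  0.28157232] [ 0.53451172 -0.26648342  0.2798951 ] [-12.38998933  -0.4152415   13.36090104]
```

View pics/t2.png

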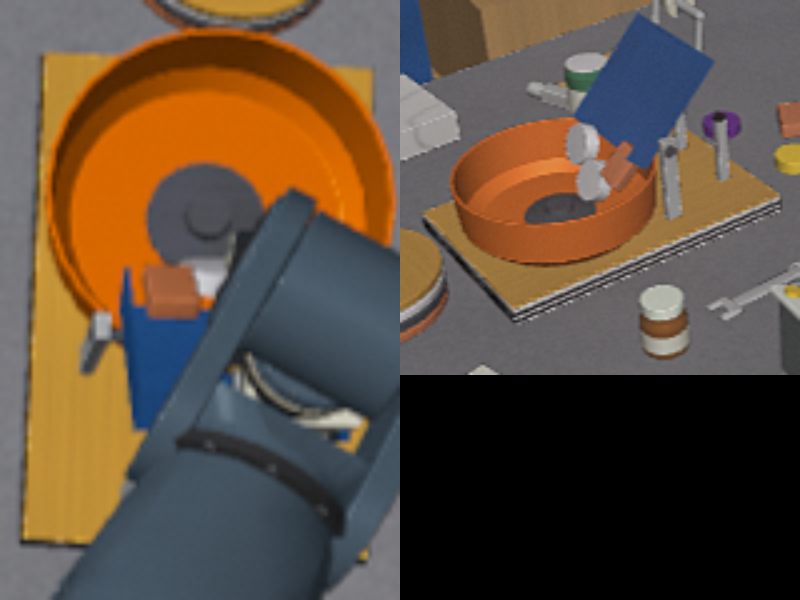

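send_rows(
  steps=[0, 0.021, -0.012, 0, 0, 0, -1, 0, 0.043, -0.022, 0, 0, 0, -1, 0, 0.065, -0.032, 0, 0, 0, -1, 0, 0.087, -0.041, 0, 0, 0, -1, 0, 0.11, -0.049, 0, 0, 0, -1, 0, 0.133, -0.056, 0, 0, 0, -1, 0, 0.156, -0.062, 0, 0, 0, -1, 0, 0.18, -0.067, 0, 0, 0, -1, 0, 0.18, -0.067, 0, 0, 0, -1, 0, 0.18, -0.067, 0, 0, 0, -1],
)

```text
clock: 6.45
eef_pos: [0.5883, -0.271, 0.3005]
tool_rot: [3.14, 0.002, 1.511]
wrist_force: [0.8, -4.7, 6.1]
gripper_width: 0.0136
gripper_force: 15.0
```

```bash
python3 - <<'E'
from go import *
o=get_obs();print(o["eef_pos"],bar(1.12)+GD,o["wrist_force"])
im=get_image("top");s=get_image("scene")
q=np.zeros((600,800,3),np.uint8);q[:,:400]=cv2.resize(im[90:240,350:450],(400,600));q[:375,400:]=cv2.resize(s[120:270,170:330],(400,375))
cv2.imwrite("pics/t3.png",q)
E
```

```text
[ 0.58825245 -0.27096542  0.30051845] [ 0.58832164 -0.26968031  0.30013004] [ 0.78013363 -4.69290773  6.10623903]
```

View pics/t3.png

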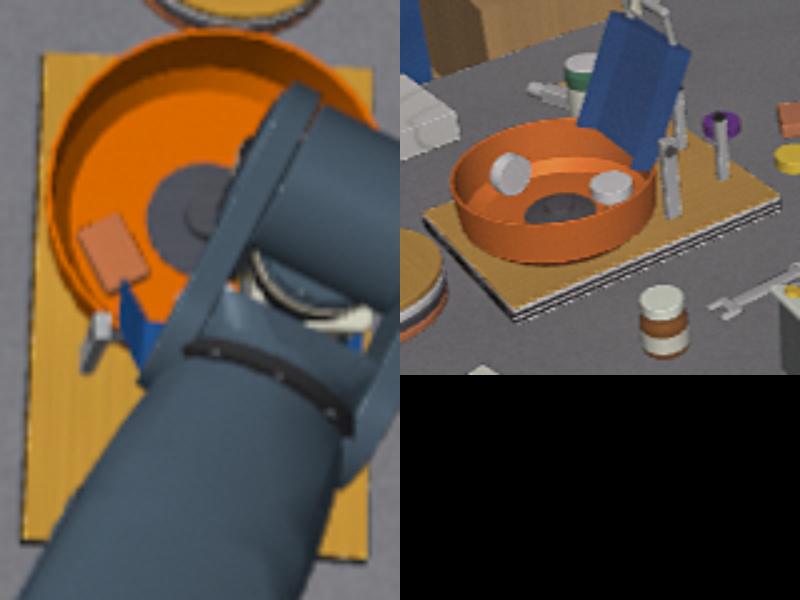

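send_rows(
  steps=[0, 0.02, -0.005, 0, 0, 0, -1, 0, 0.02, -0.005, 0, 0, 0, -1, 0, 0.02, -0.005, 0, 0, 0, -1, 0, 0.02, -0.005, 0, 0, 0, -1, 0, 0.02, -0.005, 0, 0, 0, -1],
)

```text
clock: 7.05
eef_pos: [0.5938, -0.2712, 0.3016]
tool_rot: [3.141, 0.002, 1.511]
wrist_force: [-2.0, -4.8, 5.2]
gripper_width: 0.0135
gripper_force: 15.0
```

```bash
python3 - <<'E'
from go import *
im=get_image("scene")
cv2.imwrite("pics/t4.png",cv2.resize(im[150:250,180:290],None,fx=6,fy=6,interpolation=cv2.INTER_CUBIC)[:600])
C=cam("scene");print("hinge px",(proj(C,hinge)-[180,150])*6,"hub",(proj(C,hinge+.125*ex+[0,0,-.082])-[180,150])*6)
w=get_image("wrist");cv2.imwrite("pics/w4.png",w)
E
```

```text
hinge px [489.80791087 118.01579001] hub [316.39328655 310.49297491]
```

View pics/t4.png

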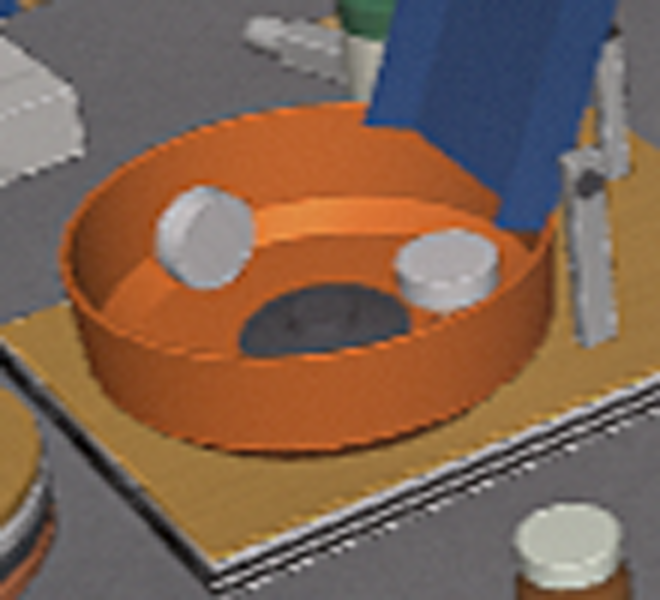

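```bash
python3 - <<'E'
from go import *
D=down(86.6);p=bar(1.12)+GD+.006*ex+[0,0,.0015]
for s,e in((1.15,.75),(.75,.35),(.35,-.005)):
    a=np.linspace(s,e,6)[1:];print(s);plan(p,D,[(bar(x)+GD,D) for x in a],-1);p=bar(e)+GD
E
```

```text
1.15
[np.float64(0.0), np.float64(-0.049), np.float64(0.012), np.float64(0.0), np.float64(0.0), np.float64(0.0), -1] 
[np.float64(0.0), np.float64(-0.096), np.float64(0.025), np.float64(0.0), np.float64(0.0), np.float64(0.0), -1] 
[np.float64(0.0), np.float64(-0.14), np.float64(0.043), np.float64(0.0), np.float64(0.0), np.float64(0.0), -1] 
[np.float64(0.0), np.float64(-0.184), np.float64(0.064), np.float64(0.0), np.float64(0.0), np.float64(0.0), -1] 
[np.float64(0.0), np.float64(-0.225), np.float64(0.088), np.float64(0.0), np.float64(0.0), np.float64(0.0), -1] 
0.75
[np.float64(0.0), np.float64(-0.04), np.float64(0.028), np.float64(0.0), np.float64(0.0), np.float64(0.0), -1] 
[np.float64(0.0), np.float64(-0.077), np.float64(0.058), np.float64(0.0), np.float64(0.0), np.float64(0.0), -1] 
[np.float64(0.0), np.float64(-0.111), np.float64(0.092), np.float64(0.0), np.float64(0.0), np.float64(0.0), -1] 
[np.float64(0.0), np.float64(-0.143), np.float64(0.128), np.float64(0.0), np.float64(0.0), np.float64(0.0), -1] 
[np.float64(0.0), np.float64(-0.172), np.float64(0.166), np.float64(0.0), np.float64(0.0), np.float64(0.0), -1] 
0.35
[np.float64(0.0), np.float64(-0.023), np.float64(0.036), np.float64(0.0), np.float64(0.0), np.float64(0.0), -1] 
[np.float64(0.0), np.float64(-0.043), np.float64(0.074), np.float64(0.0), np.float64(0.0), np.float64(0.0), -1] 
[np.float64(0.0), np.float64(-0.061), np.float64(0.113), np.float64(0.0), np.float64(0.0), np.float64(0.0), -1] 
[np.float64(0.0), np.float64(-0.076), np.float64(0.153), np.float64(0.0), np.float64(0.0), np.float64(0.0), -1] 
[np.float64(0.0), np.float64(-0.088), np.float64(0.194), np.float64(0.0), np.float64(0.0), np.float64(0.0), -1]
```

send_rows(
  steps=[0, -0.025, 0.006, 0, 0, 0, -1, 0, -0.049, 0.012, 0, 0, 0, -1, 0, -0.073, 0.018, 0, 0, 0, -1, 0, -0.096, 0.025, 0, 0, 0, -1, 0, -0.118, 0.034, 0, 0, 0, -1, 0, -0.14, 0.043, 0, 0, 0, -1, 0, -0.162, 0.053, 0, 0, 0, -1, 0, -0.184, 0.064, 0, 0, 0, -1, 0, -0.205, 0.076, 0, 0, 0, -1, 0, -0.225, 0.088, 0, 0, 0, -1],
)

```text
clock: 8.15
eef_pos: [0.526, -0.266, 0.2739]
tool_rot: [-3.141, -0.001, 1.512]
wrist_force: [1.9, -0.5, 2.8]
gripper_width: 0.0131
gripper_force: 15.0
```

send_rows(
  steps=[0, -0.02, 0.014, 0, 0, 0, -1, 0, -0.04, 0.028, 0, 0, 0, -1, 0, -0.059, 0.043, 0, 0, 0, -1, 0, -0.077, 0.058, 0, 0, 0, -1, 0, -0.094, 0.075, 0, 0, 0, -1, 0, -0.111, 0.092, 0, 0, 0, -1, 0, -0.127, 0.11, 0, 0, 0, -1, 0, -0.143, 0.128, 0, 0, 0, -1, 0, -0.158, 0.147, 0, 0, 0, -1, 0, -0.172, 0.166, 0, 0, 0, -1],
)

```text
clock: 9.15
eef_pos: [0.4747, -0.2634, 0.2241]
tool_rot: [-3.142, -0.0, 1.512]
wrist_force: [2.0, 3.9, 1.7]
gripper_width: 0.0135
gripper_force: 15.0
```

send_rows(
  steps=[0, -0.012, 0.018, 0, 0, 0, -1, 0, -0.023, 0.036, 0, 0, 0, -1, 0, -0.033, 0.055, 0, 0, 0, -1, 0, -0.043, 0.074, 0, 0, 0, -1, 0, -0.052, 0.093, 0, 0, 0, -1, 0, -0.061, 0.113, 0, 0, 0, -1, 0, -0.069, 0.133, 0, 0, 0, -1, 0, -0.076, 0.153, 0, 0, 0, -1, 0, -0.082, 0.173, 0, 0, 0, -1, 0, -0.088, 0.194, 0, 0, 0, -1],
)

```text
clock: 10.15
eef_pos: [0.4485, -0.2619, 0.1659]
tool_rot: [-3.142, 0.0, 1.512]
wrist_force: [2.2, 3.2, 2.0]
gripper_width: 0.0131
gripper_force: 15.0
```

```bash
python3 - <<'E'
from go import *
o=get_obs();print(o["eef_pos"],bar(0)+GD,o["wrist_force"])
im=get_image("top");s=get_image("scene")
q=np.zeros((600,800,3),np.uint8);q[:,:400]=cv2.resize(im[90:240,350:450],(400,600));q[:375,400:]=cv2.resize(s[120:270,170:330],(400,375))
cv2.imwrite("pics/t5.png",q)
E
```

```text
[ 0.44848561 -0.26188553  0.16593766] [ 0.44930137 -0.26142099  0.16800172] [2.15277905 3.15866628 1.97671072]
```

View pics/t5.png

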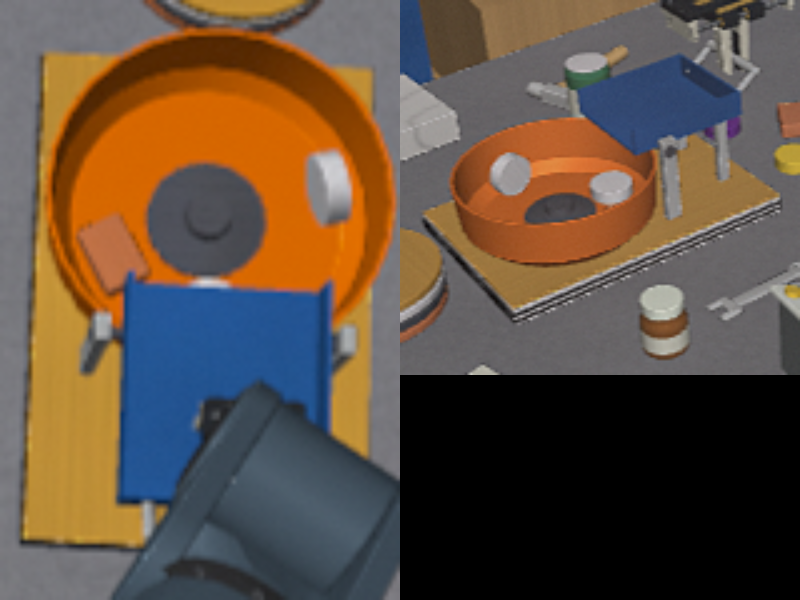

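send_rows(
  steps=[0, 0, 0.007, 0, 0, 0, -1, 0, 0, 0.013, 0, 0, 0, -1, 0, 0, 0.013, 0, 0, 0, -1],
)

```text
clock: 10.55
eef_pos: [0.448, -0.262, 0.1633]
tool_rot: [-3.14, 0.0, 1.512]
wrist_force: [-7.4, 3.2, 11.9]
gripper_width: 0.0129
gripper_force: 15.0
```

```bash
cat >> go.py <<'E'
cy=np.radians(-8.6);co=np.array([.6337,.2505,.095])
ux=np.array([.951*np.cos(cy),.951*np.sin(cy),.309]);uy=np.array([-np.sin(cy),np.cos(cy),0]);un=np.cross(ux,uy)
def dial(beta,h):
    b=np.radians(beta);y=np.cos(b)*ux+np.sin(b)*uy;z=-un
    return co+un*h,R.from_matrix(np.array([np.cross(y,z),y,z]).T)
E
python3 - <<'E'
from go import *
D=down(86.6);p=bar(-.005)+GD-[0,0,.0039]
W=[(bar(0)+[0,0,.12],D),(np.array([.42,-.03,.31]),D),(np.array([.5,.2,.31]),dial(30,.1)[1]),dial(30,.13)]
r=D
for q in W: plan(p,r,[q],-.2);p,r=q
E
```

```text
[np.float64(0.0), np.float64(0.001), np.float64(-0.473), np.float64(0.0), np.float64(0.0), np.float64(0.0), -0.2] 
[np.float64(0.764), np.float64(-0.143), np.float64(-0.017), np.float64(0.0), np.float64(0.0), np.float64(0.0), -0.2] 
[np.float64(0.781), np.float64(0.221), np.float64(0.0), np.float64(-0.384), np.float64(-0.122), np.float64(-0.547), -0.2] 
[np.float64(0.115), np.float64(0.267), np.float64(0.377), np.float64(0.0), np.float64(0.0), np.float64(0.0), -0.2]
```

send_rows(
  steps=[0, 0, 0, 0, 0, 0, -0.2, 0, 0, 0, 0, 0, 0, -0.2, 0, 0, 0, 0, 0, 0, -0.2, 0, 0, -0.1, 0, 0, 0, -0.2, 0, 0, -0.2, 0, 0, 0, -0.2, 0, 0, -0.35, 0, 0, 0, -0.2, 0, 0, -0.473, 0, 0, 0, -0.2, 0, 0, -0.473, 0, 0, 0, -0.2],
)

```text
clock: 11.35
eef_pos: [0.4501, -0.2629, 0.3092]
tool_rot: [3.135, 0.004, 1.512]
wrist_force: [1.0, 1.0, -0.4]
gripper_width: 0.0372
gripper_force: 0.0
```

send_rows(
  steps=[0.764, -0.143, -0.017, 0, 0, 0, 0.4, 0.764, -0.143, -0.017, 0, 0, 0, 0.4, 0.764, -0.143, -0.017, 0, 0, 0, 0.4, 0.764, -0.143, -0.017, 0, 0, 0, 0.4, 0.764, -0.143, -0.017, 0, 0, 0, 0.4, 0.764, -0.143, -0.017, 0, 0, 0, 0.4],
)

```text
clock: 11.95
eef_pos: [0.4187, -0.0277, 0.3091]
tool_rot: [-3.141, -0.001, 1.515]
wrist_force: [0.4, -0.6, 0.4]
gripper_width: 0.0648
gripper_force: 0.0
```

send_rows(
  steps=[0.781, 0.221, 0, -0.384, -0.122, -0.547, 0.4, 0.781, 0.221, 0, -0.384, -0.122, -0.547, 0.4, 0.781, 0.221, 0, -0.384, -0.122, -0.547, 0.4, 0.781, 0.221, 0, -0.384, -0.122, -0.547, 0.4, 0.781, 0.221, 0, -0.384, -0.122, -0.547, 0.4, 0.781, 0.221, 0, -0.384, -0.122, -0.547, 0.4, 0.781, 0.221, 0, -0.384, -0.122, -0.547, 0.4],
)

```text
clock: 12.65
eef_pos: [0.4994, 0.1993, 0.3084]
tool_rot: [2.87, 0.156, 1.925]
wrist_force: [-0.8, -0.1, 0.4]
gripper_width: 0.0652
gripper_force: 0.0
```

send_rows(
  steps=[0.115, 0.267, 0.377, 0, 0, 0, 0.4, 0.115, 0.267, 0.377, 0, 0, 0, 0.4, 0.115, 0.267, 0.377, 0, 0, 0, 0.4, 0.115, 0.267, 0.377, 0, 0, 0, 0.4, 0.115, 0.267, 0.377, 0, 0, 0, 0.4],
)

```text
clock: 13.15
eef_pos: [0.5934, 0.2542, 0.2172]
tool_rot: [2.87, 0.156, 1.922]
wrist_force: [-0.2, 0.2, 0.8]
gripper_width: 0.0651
gripper_force: 0.0
```

```bash
python3 - <<'E'
from go import *
o=get_obs();C=cam("wrist",o);im=get_image("wrist");print(o["eef_pos"],dial(30,.13)[0],o["joints"])
for a,r,h,c in((0,0,.048,(0,255,0)),(120,.051,.004,(0,255,0)),(-17.4,.051,.004,(255,255,0)),(120,.035,.048,(255,0,255))):
    t=np.radians(a);q=proj(C,co+un*h+r*(np.cos(t)*ux+np.sin(t)*uy));print(q);cv2.circle(im,tuple(int(v) for v in q),3,c,1)
cv2.imwrite("pics/w6.png",im)
E
```

```text
[0.59338255 0.25422279 0.21721057] [0.59398166 0.25650683 0.21863   ] [ 0.40276744  0.41139084  1.60127468 -0.21418428  0.87301218  0.14676157]
[321.24694042 211.44348821]
[321.08125861 137.8317516 ]
[358.29358993 235.35276962]
[321.38550277 166.1810757 ]
```

View pics/w6.png

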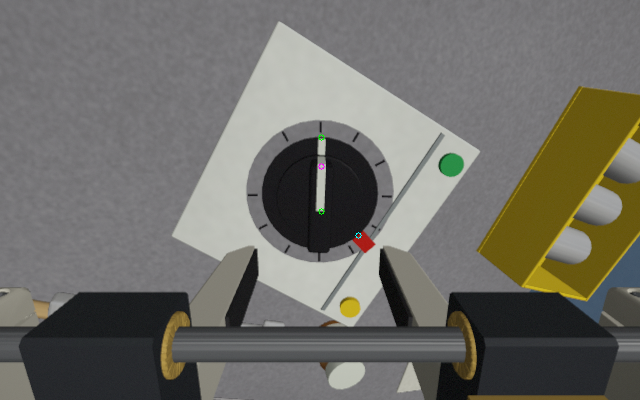

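send_rows(
  steps=[0, 0, 0.12, 0, 0, 0, 0.4, 0, 0, 0.22, 0, 0, 0, 0.4, 0, 0, 0.31, 0, 0, 0, 0.4, 0, 0, 0.38, 0, 0, 0, 0.4, 0, 0, 0.38, 0, 0, 0, 0.4, 0, 0, 0.38, 0, 0, 0, -1, 0, 0, 0.38, 0, 0, 0, -1, 0, 0, 0.38, 0, 0, 0, -1, 0, 0, 0.38, 0, 0, 0, -1, 0, 0, 0.38, 0, 0, 0, -1],
  newtons=25,
)

```text
clock: 14.2
eef_pos: [0.6282, 0.2508, 0.1102]
tool_rot: [2.867, 0.155, 1.924]
wrist_force: [-0.7, 0.1, 0.0]
gripper_width: 0.0296
gripper_force: 0.0
```

send_rows(
  steps=[0, 0, 0, 0, 0, 0.1, -1, 0, 0, 0, 0, 0, 0.2, -1, 0, 0, 0, 0, 0, 0.3, -1, 0, 0, 0, 0, 0, 0.4, -1, 0, 0, 0, 0, 0, 0.5, -1, 0, 0, 0, 0, 0, 0.6, -1, 0, 0, 0, 0, 0, 0.7, -1, 0, 0, 0, 0, 0, 0.763, -1],
)

```text
clock: 15.0
eef_pos: [0.6281, 0.2508, 0.1098]
tool_rot: [2.828, -0.024, 1.347]
wrist_force: [-0.6, -0.8, 1.0]
gripper_width: 0.0184
gripper_force: 24.4
```

send_rows(
  steps=[0, 0, 0, 0, 0, 0.1, -1, 0, 0, 0, 0, 0, 0.2, -1, 0, 0, 0, 0, 0, 0.3, -1, 0, 0, 0, 0, 0, 0.4, -1, 0, 0, 0, 0, 0, 0.5, -1, 0, 0, 0, 0, 0, 0.6, -1, 0, 0, 0, 0, 0, 0.7, -1, 0, 0, 0, 0, 0, 0.763, -1],
)

```text
clock: 15.8
eef_pos: [0.6281, 0.2507, 0.1098]
tool_rot: [2.893, -0.195, 0.768]
wrist_force: [-0.8, -0.7, 1.2]
gripper_width: 0.0182
gripper_force: 24.4
```

send_rows(
  steps=[0, 0, 0, 0, 0, 0.1, -1, 0, 0, 0, 0, 0, 0.2, -1, 0, 0, 0, 0, 0, 0.3, -1, 0, 0, 0, 0, 0, 0.4, -1, 0, 0, 0, 0, 0, 0.5, -1, 0, 0, 0, 0, 0, 0.6, -1, 0, 0, 0, 0, 0, 0.7, -1, 0, 0, 0, 0, 0, 0.763, -1],
)

```text
clock: 16.6
eef_pos: [0.6281, 0.2506, 0.1098]
tool_rot: [3.047, -0.3, 0.159]
wrist_force: [0.2, -0.4, 0.6]
gripper_width: 0.0185
gripper_force: 24.4
```

send_rows(
  steps=[0, 0, 0, 0, 0, 0.1, -1, 0, 0, 0, 0, 0, 0.2, -1, 0, 0, 0, 0, 0, 0.3, -1, 0, 0, 0, 0, 0, 0.4, -1, 0, 0, 0, 0, 0, 0.5, -1, 0, 0, 0, 0, 0, 0.6, -1, 0, 0, 0, 0, 0, 0.7, -1, 0, 0, 0, 0, 0, 0.763, -1, 0, 0, 0, 0, 0, 0.763, -1, 0, 0, 0, 0, 0, 0.763, -1],
)

```text
clock: 17.6
eef_pos: [0.6282, 0.2506, 0.1098]
tool_rot: [-3.046, -0.3, -0.465]
wrist_force: [-1.1, -1.7, 3.0]
gripper_width: 0.0186
gripper_force: 24.4
```

```bash
python3 - <<'E'
from go import *
o=get_obs();Rm=R.from_euler("xyz",o["tool_rot"]).as_matrix();y=Rm[:,1];b=np.degrees(np.arctan2(y@uy,y@ux))
print("closing axis",b,"pointer est",b+90,o["joints"],o["torque"])
im=get_image("wrist");C=cam("wrist",o)
h=cv2.cvtColor(im,cv2.COLOR_BGR2HSV)
ang=lambda P:(np.degrees(np.arctan2((P-co)@uy,(P-co)@ux)),np.hypot((P-co)@uy,(P-co)@ux))
r=cv2.inRange(h,(0,150,80),(6,255,255))|cv2.inRange(h,(175,150,80),(180,255,255))
n,_,st,ce=cv2.connectedComponentsWithStats(r)
for i in range(1,n):
    if st[i,4]>30: print("red",ce[i],st[i,4],ang(plane(C,ce[i],co,un)))
cv2.imwrite("pics/w7.png",im)
E
```

```text
closing axis -107.20251874164565 pointer est -17.202518741645648 [ 0.37441995  0.59058404  1.60679241 -0.24729545  0.6853398   2.56714978] [-0.48803868  0.33045514 -0.06689637]
red [318.1826484  146.09246575] 876 (np.float64(-18.128087304243287), np.float64(0.058387969726541936))
```

View pics/w7.png

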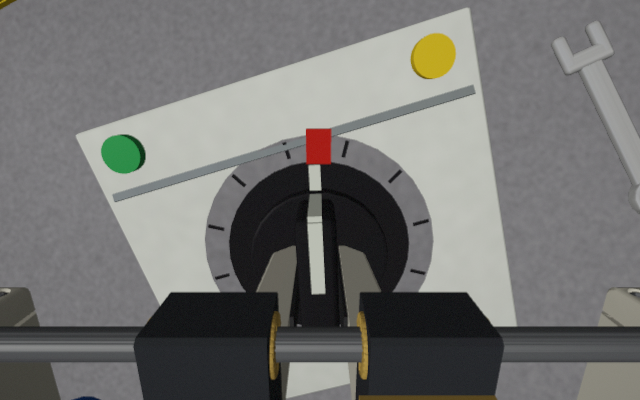

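send_rows(
  steps=[0, 0, 0, 0, 0, 0.02, -1, 0, 0, 0, 0, 0, 0.045, -1, 0, 0, 0, 0, 0, 0.045, -1, 0, 0, 0, 0, 0, 0.045, -1],
)

```text
clock: 18.05
eef_pos: [0.6282, 0.2506, 0.1098]
tool_rot: [-3.035, -0.296, -0.503]
wrist_force: [-2.2, -4.8, 5.2]
gripper_width: 0.018
gripper_force: 24.4
```

send_rows(
  steps=[0, 0, 0, 0, 0, 0, 0.3, 0, 0, 0, 0, 0, 0, 0.3, 0, 0, 0, 0, 0, 0, 0.3, 0, 0, 0, 0, 0, 0, 0.3, 0, 0, -0.1, 0, 0, 0, 0.3, 0, 0, -0.2, 0, 0, 0, 0.3, 0, 0, -0.35, 0, 0, 0, 0.3, 0, 0, -0.4, 0, 0, 0, 0.3, 0, 0, -0.4, 0, 0, 0, 0.3, 0, 0, -0.4, 0, 0, 0, 0.3],
)

```text
clock: 19.05
eef_pos: [0.5913, 0.2561, 0.2225]
tool_rot: [-3.036, -0.295, -0.503]
wrist_force: [-0.0, -0.6, -0.4]
gripper_width: 0.0603
gripper_force: 0.0
```

```bash
python3 - <<'E'
from go import *
o=get_obs();print(o["clock"],o["eef_pos"],o["wrist_force"])
w=get_image("wrist");t=get_image("top")
q=np.zeros((600,800,3),np.uint8);q[:320,:]=cv2.resize(w[80:240,120:520],(800,320));q[320:,:]=cv2.resize(t[90:230,190:590],(800,280))
cv2.imwrite("pics/f.png",q)
E
```

```text
19.05 [0.5912886  0.25608108 0.22248291] [-0.03928397 -0.55612295 -0.39041907]
```

View pics/f.png

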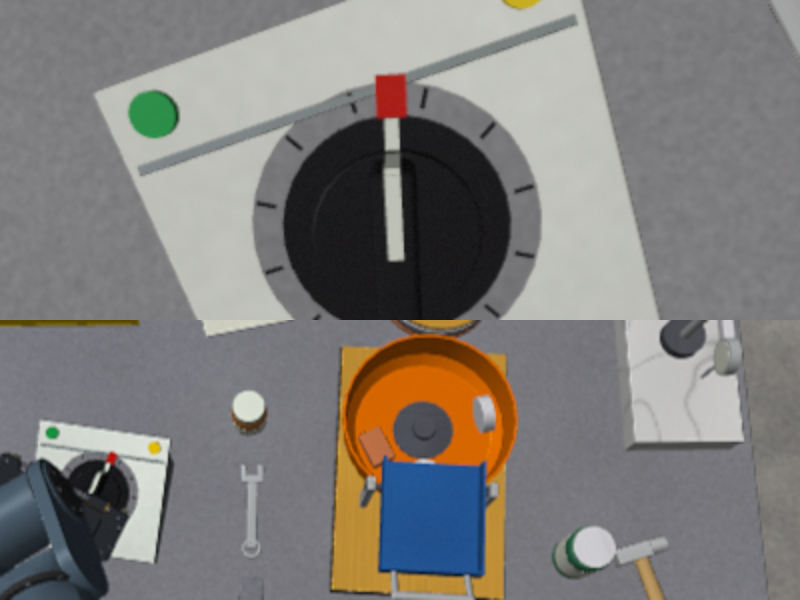

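The pointer tip (391,118) meets the middle of the red mark. The tray is level, all three blanks are in the bowl, and the bystanders haven't moved. I'm handing in the job.

```bash
python3 -c "
from bench import *
print(finish_job())"
```

```text
the job is handed in; nothing more can be done
None
```

The job is handed in at about 19 s of the allowed 69 s: the last pictures show all three blanks in the bowl, the tray level, the dial pointer on the red mark and the wrench, jar and can in place (brush and bottle weren't fully in view); no verdict came back.

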